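Lower the presser foot onto the round specimen

ROBOT

A 6-joint arm with a two-finger parallel gripper is mounted at the origin on a cart in front of the work surface, level with it; the furniture and walls round the work are solid. World frame = base frame: x ahead of the robot, y to its left, z up, the work surface at z = 0. Lengths are in m, angles in rad, forces in N, time in s.
With the tool pointing down it reaches from about 0.25 to 0.775 m from the base axis. Payload 4 kg.
Tool frame: the origin (TCP) lies midway between the tips of the shut fingers; the grasp point (between the pads) lies 19 mm behind it; z points along the fingers, y is the direction in which the jaws open and shut (so a half turn about z gives the same grasp; the last joint's range is limited). The gripper opens to 94 mm and grips with 3 to 60 N. Pads are 16 mm wide; open, the fingers measure 119 mm over their backs; the gripper's body (75 mm by 177 mm) begins 78 mm behind the grasp point.
Start: joints at [-1.273, 0.087, 1.371, -0, 1.684, -0.103], TCP at [0.215, -0.506, 0.206] pointing down, gripper open.
Joint ranges: [-3.1, 3.1], [-0.76, 2.03], [0.27, 2.55], [-1.08, 4.22], [0.17, 2.65], [-2.57, 2.57]. Speed limits (rad/s): [2.79, 2.79, 3.14, 3.14, 3.14, 3.14].

INTERFACE

Orientations are given as [roll, pitch, yaw] about the fixed x, y, z axes, in that order (R = Rz(yaw) Ry(pitch) Rx(roll)).
In Python, from bench import robot gives the robot as it stands.
- The arm moves only by the tool drive_tool, never from a script. Its argument "series" is a list that holds one entry, the list of rows, each a list of 7 numbers: the turn, a rotation vector about the tool's x, y, z in rad, then the shift along the tool's x, y, z in cm, then the opening in per cent of the stroke, from 0 (shut) to 100 (fully open). In form: [[[rx, ry, rz, tx, ty, tz, fingers], ...]]. A call has 1 to 20 rows; each row is the pose to reach, as a shift and turn from the pose measured when the call began, along the tool's axes at that moment; what a row does not reach only later rows make up. A row lasts 1/10 s, in which the tool goes at most 50 mm and 8.59 degrees, less where a joint would pass 70% of its speed; a pose out of reach is approached as far as the arm can. A call with a gripper value outside its range is refused whole. The fingers move at their own pace and stop on an object; the grip force is fixed at half the most. Time passes only in rows, so rows that repeat a pose let the fingers close. It gives the time, the measured TCP pose, the force and the opening at its end, in the units of the state.
- robot.get_obs(): the state, without advancing time (a new reading comes with each control period).
- robot.snapshot(name): name is "side" or "top"; returns a dict with "img" (384x512x3 uint8, blue, green, red), "depth" (384x512 float32, m along the optical axis (not along the pixel's ray), 0 where there is no reading), "vertical_fov" (degrees; the focal length in pixels is half the picture's height over the tangent of half this angle, whatever the lens; pixels are square), "cx", "cy" (the principal point, pixels), "rvec" (rotation vector, rad) and "tvec" (3), from world to camera coordinates, as OpenCV has them. Camera axes: x right, y down, z forward; pixel columns grow to the right and rows downward; lengths in m; the calibration is good to about 2 mm. A picture is of the moment at which its call begins.
- robot.close_job(): hands the job in, once; it reports no verdict.
The state is a dict: "time": time; "joint_positions": joint angles; "qvel": joint speeds; "joint_torque": joint torques, N m; "tool_pos": TCP position; "ee_rot": TCP orientation; "wrist_force": force on the tool from outside, world axes, zero at the start; "wrist_torque": the same for the moment, N m; "width": finger opening in m.
Only numpy, scipy, OpenCV 4.12 (cv2) and the standard library are available. Lean on these libraries where they do the work, as an engineer would, in place of code of your own. Each camera call takes 0.05 s, during which the arm holds its last target.

TASK

A two-station thickness gauge stands on the bench with a round rubber disc under one presser foot and a square piece of the same rubber under the other. Lower the foot onto the round disc by pushing that station's small lever all the way down, and leave it down. Leave the other station's lever up and do not shift the disc on its anvil.

Things in the scene. Friction and masses are not known exactly. Their poses are not given: they have to be found in the camera images.
- gauge: Grey two-station thickness gauge, fixed. Base 160 x 270 x 14 mm; origin: centre of its underside, on the worktop; z up, x from its front (levers) to its rear column, y to the left station. Stations at y = +70 and -70 mm: round anvil, radius 46, centred at x = 0, top at z = 20; over it a head 34 wide (x -14 to 46, z 137 to 177) with spindle and foot. A rear bridge (top z 175) joins the heads.
- lever_left (a joint): Left lever, rad. Sticks out to gauge -x from a level pivot at gauge x -20, y +70, z 155 mm; aluminium paddle (28 long, 26 wide, 9 thick), its middle 50 mm from the pivot. Angle above horizontal = 0.4 minus the value: 0 fully up (foot raised 18 mm), 0.8 fully down at its stop (foot on the specimen). Light friction, about 2 N at the paddle; stays where left.
- lever_right (a joint): Right lever, pivot at gauge y -70 mm; otherwise the same shape, values, stop and friction as the left one.
- disc: Round black rubber specimen, 76 mm across, 6 mm thick, lying loose on one of the two anvils; origin at the centre of its underside. The other anvil carries a square piece of the same rubber, 64 x 64 x 6 mm.
There are look-alikes about, which are no part of the job. What is shaped like the disc but orange is not meant.

How it is judged:
By the outcome, as a careful person would: the job done as asked, in the order asked, and still so for the second after the job is handed in, with the robot touching nothing.
It also fails if it takes over 26 s, if anything falls off the work surface, if the arm or the gripper's body presses on something with over 40 N, if the wrist force passes 120 N, or if a joint passes its speed limit or range.

## Working session

There is one attempt and no reset: what is moved stays moved. The work goes in short steps, Python scripts to look and compute and a tool call to move; the robot and the scene stay as the last step left them, time stands still between calls to the robot, and variables do not carry over. Pictures are saved under pics/ and viewed, and the job is handed in when it is done.

Besides the shell and the picture viewer there is one more tool, called after "Call:" as name([rows], argument=value, ...), one row to a line, values as JSON. drive_tool: Moves the arm, as the interface text tells. Its arguments: {"type":"object","properties":{"series":{"type":"array","items":{"type":"array","items":{"type":"array","items":{"type":"number"}}}}},"required":["series"]}

```bash
mkdir -p pics
cat > h.py <<'E'
import numpy as np,cv2
from bench import robot
def load(n):
    d=np.load(f'{n}.npz'); return d
def snap(n,f):
    s=robot.snapshot(n); np.savez(f+'.npz',**s); cv2.imwrite(f'pics/{f}.png',s['img']); return s
def pts(s):
    f=384/2/np.tan(np.radians(float(s['vertical_fov']))/2)
    v,u=np.mgrid[0:384,0:512]; z=s['depth']
    p=np.stack([(u-s['cx'])/f*z,(v-s['cy'])/f*z,z],-1)
    R=cv2.Rodrigues(np.array(s['rvec'],float))[0]
    return (p-np.array(s['tvec']).ravel())@R
def proj(s,P):
    f=384/2/np.tan(np.radians(float(s['vertical_fov']))/2)
    K=np.array([[f,0,float(s['cx'])],[0,f,float(s['cy'])],[0,0,1]])
    return cv2.projectPoints(np.array(P,float).reshape(-1,1,3),np.array(s['rvec'],float),np.array(s['tvec'],float),K,None)[0].reshape(-1,2)
E
python3 - <<'E'
from h import *
for n in('side','top'):
    s=snap(n,n+'0'); print(n,s['vertical_fov'],s['cx'],s['cy'],s['rvec'],s['tvec'],(s['depth']>0).mean())
print(robot.get_obs())
E
```

```text
side 47.05269104226843 254.15790546824152 187.9646742095261 [ 0.06665451 -2.63338583  1.69672199] [0.49953417 0.18097144 1.07018682] 0.9960530598958334
top 51.47035137968645 250.72183992887537 191.0490057197512 [ 2.17005684 -2.15851046  0.16186459] [-0.12993829  0.52505421  0.91591043] 0.9956919352213541
{'time': 0.1, 'joint_positions': array([-1.27311605e+00,  8.78746651e-02,  1.37207883e+00, -6.92425673e-06,
        1.68357968e+00, -1.03069988e-01]), 'qvel': array([ 0.00027296, -0.0011094 , -0.00406023, -0.00135616, -0.00021734,
       -0.00044727]), 'joint_torque': array([ 2.04145377e-03, -3.41250622e+01, -3.03302729e+01,  7.20862322e-02,
        3.04219779e-02, -1.03835437e-04]), 'tool_pos': array([ 0.21442693, -0.50595655,  0.20443705]), 'ee_rot': array([-3.13966173e+00, -1.92809340e-04,  4.00749310e-01]), 'wrist_force': array([-0.19117008,  0.33715028,  0.61520886]), 'wrist_torque': array([ 0.01297016, -0.01021765,  0.07658884]), 'width': 0.09402613005857936}
```

View pics/side0.png

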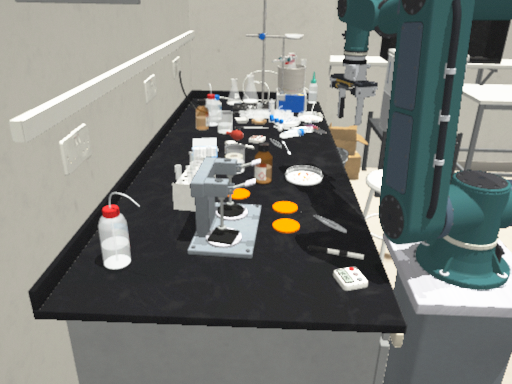

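View pics/top0.png

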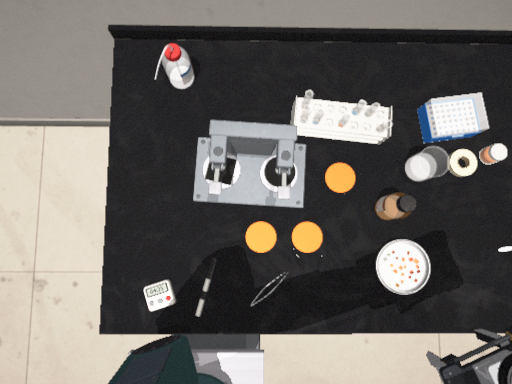

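The side view shows the gauge at about (225,215) with orange discs beside it. The top view shows its anvils at about (220,170) and (280,175). Next I'll take close crops and fit the gauge pose.

Run:
```python
from h import *
s=load('side0');t=load('top0')
a=cv2.resize(s['img'][150:260,170:290],None,fx=5,fy=5,interpolation=cv2.INTER_CUBIC)
b=cv2.resize(t['img'][110:215,185:315],None,fx=5,fy=5,interpolation=cv2.INTER_CUBIC)
cv2.imwrite('pics/c_side.png',a);cv2.imwrite('pics/c_top.png',b)
P=pts(t)
for u,v in [(198,140),(196,200),(303,205),(303,150),(216,190),(218,178),(284,194),(285,181),(220,150),(285,155),(250,130),(222,168),(280,172),(205,185),(212,170),(235,170),(270,175),(293,175)]: print(u,v,P[v,u].round(4))
```

```text
198 140 [0.6549 0.0034 0.0148]
196 200 [0.5056 0.0051 0.0147]
303 205 [ 0.4966 -0.2576 -0.0019]
303 150 [ 0.6327 -0.2573  0.0113]
216 190 [ 0.5086 -0.0541  0.1806]
218 178 [ 0.535  -0.0571  0.1687]
284 194 [ 0.5018 -0.1919  0.1767]
285 181 [ 0.5304 -0.1954  0.1646]
220 150 [ 0.592  -0.0608  0.1767]
285 155 [ 0.5832 -0.1948  0.1743]
250 130 [ 0.6356 -0.1223  0.1743]
222 168 [ 0.5572 -0.0646  0.1619]
280 172 [ 0.5506 -0.1859  0.1569]
205 185 [ 0.5423 -0.0161  0.016 ]
212 170 [ 0.5538 -0.0435  0.1566]
235 170 [ 0.5795 -0.0888  0.0187]
270 175 [ 0.5664 -0.1739  0.0264]
293 175 [ 0.5666 -0.2297  0.0277]
```

View pics/c_side.png

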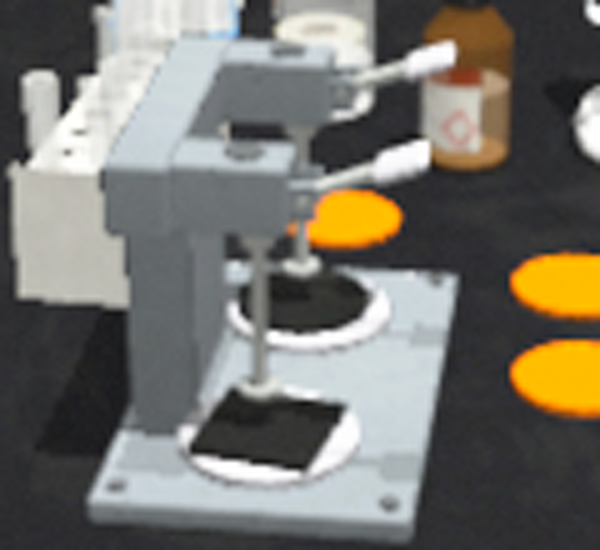

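View pics/c_top.png

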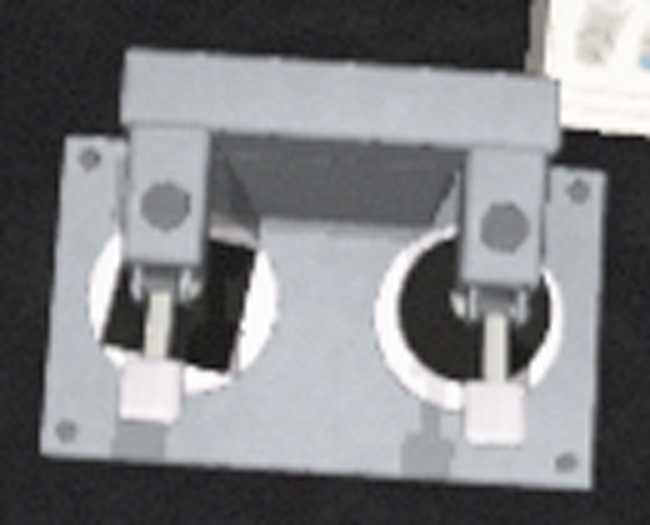

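Run:
```python
from h import *
t=load('top0');P=pts(t);s=load('side0');Q=pts(s)
for nm,A in(('top',P),('side',Q)):
  for n,y0 in(('L',-.058),('R',-.195)):
    m=(A[...,2]>.165)&(A[...,2]<.2)&(A[...,0]>.47)&(A[...,0]<.522)&(abs(A[...,1]-y0)<.03)
    p=A[m];print(nm,n,len(p),p.mean(0).round(4),p.min(0).round(4),p.max(0).round(4))
m=(P[...,2]>.17)&(P[...,2]<.181)&(P[...,0]>.56)&(P[...,0]<.69)&(P[...,1]>-.3)&(P[...,1]<.05)
p=P[m]; 
r=cv2.minAreaRect((p[:,:2]*1000).astype(np.float32));print(len(p),r,cv2.boxPoints(r))
m=(P[...,2]>.010)&(P[...,2]<.019)&(P[...,0]>.46)&(P[...,0]<.72)&(P[...,1]>-.29)&(P[...,1]<.04)
m=cv2.morphologyEx(m.astype(np.uint8),cv2.MORPH_OPEN,np.ones((5,5)))>0
r=cv2.minAreaRect((P[m][:,:2]*1000).astype(np.float32));print(m.sum(),r,cv2.boxPoints(r))
# obstacles near path
m=(P[...,2]>.1)&(P[...,0]>.1)&(P[...,0]<.56)&(P[...,1]<-.2)&(P[...,1]>-.6)
print('obst',P[m].min(0),P[m].max(0),m.sum()) if m.any() else None
```

```text
top L 135 [ 0.5113 -0.0513  0.1784] [ 0.5006 -0.0638  0.1708] [ 0.522  -0.0375  0.1837]
top R 164 [ 0.5056 -0.1902  0.1761] [ 0.4914 -0.203   0.1676] [ 0.5216 -0.1776  0.1828]
side L 57 [ 0.512  -0.0438  0.1782] [ 0.5024 -0.0603  0.1693] [ 0.5219 -0.0353  0.1838]
side R 58 [ 0.5068 -0.184   0.1758] [ 0.4923 -0.2003  0.167 ] [ 0.5215 -0.1742  0.1827]
2240 ((606.9091796875, -125.8530502319336), (182.97909545898438, 90.9947738647461), 86.41697692871094) [[ 555.7831   -214.3204  ]
 [ 646.6      -220.00711 ]
 [ 658.0353    -37.385696]
 [ 567.2184    -31.69899 ]]
2992 ((575.44189453125, -124.54071044921875), (269.6134033203125, 159.06727600097656), 86.50949096679688) [[ 487.84833  -254.25507 ]
 [ 646.62054  -263.93958 ]
 [ 663.03546     5.173645]
 [ 504.26324    14.858154]]
obst [ 0.17995094 -0.55772202  0.10018692] [ 0.55845819 -0.20006086  0.42241289] 3304
```

Candidates for the disc are the following:
- Black round specimen under the right head, top (272,178): chosen. It is round, black and lying on the y −70 anvil.
- Black square under the left head, top (225,172): not meant.
- Orange discs at top (261,237), (307,237) and (340,178): look-alikes.

The crops confirm that the round piece is at the right station and both levers are up. The base fit measures 269.6 x 159 mm, against 270 x 160 mm given. I'll move with shut fingers to a point above the right paddle at (0.503, −0.190), with yaw −0.061.

Call:
drive_tool([
  [[0,0,0,0,0,-4,0],[0,0,0.05,3,-1.4,-5.5,0],[0,0,0.1,7,-3.2,-5.5,0],[0,0,0.15,11,-5,-5.5,0],[0,0,0.2,15,-6.9,-5.5,0],[0,0,0.25,19,-8.7,-5.5,0],[0,0,0.3,23,-10.5,-5.5,0],[0,0,0.35,27,-12.3,-5.5,0],[0,0,0.4,31,-14.2,-5.5,0],[0,0,0.43,35,-16,-5.5,0],[0,0,0.462,37.5,-17.2,-5.5,0],[0,0,0.462,38.9,-17.8,-5.5,0],[0,0,0.462,38.9,-17.8,-5.5,0],[0,0,0.462,38.9,-17.8,-5.5,0]],
])

```text
time: 1.5
tool_pos: [0.5026, -0.1911, 0.2596]
ee_rot: [-3.14, 0.002, -0.061]
wrist_force: [0.5, 0.4, 0.3]
width: 0.0006
```

Run:
```python
from h import *
s=snap('side','side1');t=snap('top','top1')
a=cv2.resize(s['img'][110:260,150:300],None,fx=3.9,fy=3.9);b=cv2.resize(t['img'][110:260,185:335],None,fx=2.6,fy=2.6)
cv2.imwrite('pics/c1.png',a)
o=robot.get_obs();print(o['time'],o['tool_pos'],o['ee_rot'],o['wrist_force'],o['width'])
```

```text
1.6 [ 0.50238975 -0.19161357  0.25982658] [-3.14023206e+00  1.19055781e-03 -6.29440835e-02] [-0.38152582 -0.77843957 -0.05717067] 0.00024284075126587278
```

View pics/c1.png

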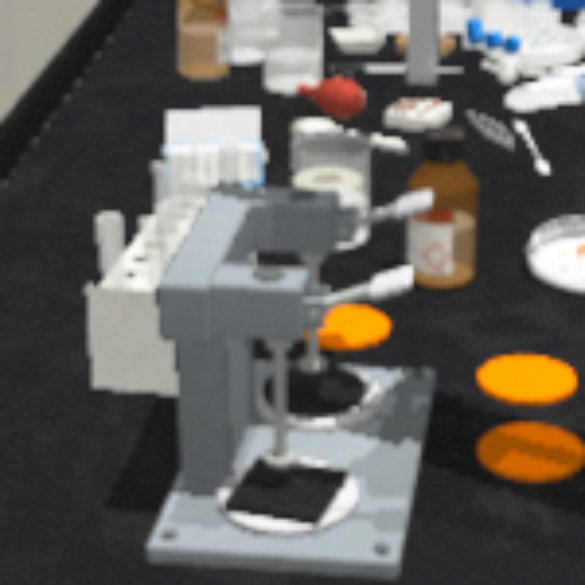

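The crop shows the fingertip at (425,80), above the far (right) paddle at (410,205), and both levers are still up. Next I'll descend, slowing down on the push.

Call:
drive_tool([
  [[0,0,0,0,0,3,0],[0,0,0,0,0,6,0],[0,0,0,0,0,7,0],[0,0,0,0,0,7.5,0],[0,0,0,0,0,8,0],[0,0,0,0,0,8.5,0],[0,0,0,0,0,9,0],[0,0,0,0,0,9.5,0],[0,0,0,0,0,10,0],[0,0,0,0,0,10.5,0],[0,0,0,0,0,11,0],[0,0,0,0,0,11,0]],
])

```text
time: 2.8
tool_pos: [0.5023, -0.1913, 0.1489]
ee_rot: [-3.14, 0.002, -0.063]
wrist_force: [-0.3, 0.4, 0.3]
width: 0.0003
```

Run:
```python
from h import *
s=snap('side','side2')
cv2.imwrite('pics/c2.png',cv2.resize(s['img'][110:260,150:300],None,fx=3.9,fy=3.9))
o=robot.get_obs();print(o['time'],o['tool_pos'],o['wrist_force'])
```

```text
2.85 [ 0.50226164 -0.1912173   0.14915603] [-0.04357856 -0.74532264  0.06088952]
```

View pics/c2.png

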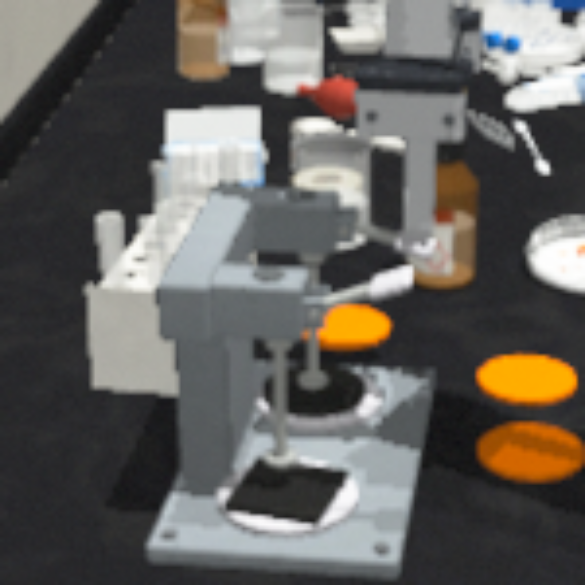

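The right lever has followed the tip to below level, its foot is coming down, and the left lever hasn't moved. I'll continue in small steps until I feel the stop.

Call:
drive_tool([
  [[0,0,0,0,0,0.2,0],[0,0,0,0,0,0.4,0],[0,0,0,0,0,0.6,0],[0,0,0,0,0,0.6,0],[0,0,0,0,0,0.6,0]],
])

```text
time: 3.35
tool_pos: [0.5022, -0.1911, 0.143]
ee_rot: [-3.139, 0.002, -0.063]
wrist_force: [0.8, 0.3, 0.2]
width: 0.0007
```

Call:
drive_tool([
  [[0,0,0,0,0,0.1,0],[0,0,0,0,0,0.2,0],[0,0,0,0,0,0.2,0]],
])

```text
time: 3.65
tool_pos: [0.5024, -0.1912, 0.1417]
ee_rot: [-3.14, 0.001, -0.063]
wrist_force: [0.3, 0.4, 4.7]
width: 0.0006
```

Force is starting to build at z 0.1417, where the stop was predicted (about 0.142). I'll press slightly further.

Call:
drive_tool([
  [[0,0,0,0,0,0.1,0],[0,0,0,0,0,0.2,0],[0,0,0,0,0,0.2,0],[0,0,0,0,0,0.2,0]],
])

```text
time: 4.05
tool_pos: [0.5026, -0.1912, 0.1413]
ee_rot: [-3.14, -0.0, -0.063]
wrist_force: [-0.6, 0.2, 7.7]
width: 0.0
```

Call:
drive_tool([
  [[0,0,0,0,0,0.2,0],[0,0,0,0,0,0.4,0],[0,0,0,0,0,0.4,0],[0,0,0,0,0,0.4,0]],
])

```text
time: 4.45
tool_pos: [0.5029, -0.1913, 0.1408]
ee_rot: [-3.141, -0.003, -0.063]
wrist_force: [-4.1, 1.8, 14.2]
width: 0.0006
```

The lever is firmly on its stop: 14 N with almost no travel. Now I'll lift straight off and move back.

Call:
drive_tool([
  [[0,0,0,0,0,-0.5,0],[0,0,0,0,0,-1.5,0],[0,0,0,0,0,-4,0],[0,0,0,0,0,-8,0],[0,0,0,0,0,-12,0],[0,0,0,-4,0,-13,0],[0,0,0,-8,0,-13,0],[0,0,0,-12,0,-13,0],[0,0,0,-15,0,-13,0],[0,0,0,-15,0,-13,0],[0,0,0,-15,0,-13,0]],
])

```text
time: 5.55
tool_pos: [0.3527, -0.182, 0.2704]
ee_rot: [-3.141, -0.004, -0.063]
wrist_force: [0.4, 0.4, -0.0]
width: 0.0005
```

Run:
```python
from h import *
s=snap('side','side3');t=snap('top','top3')
a=cv2.resize(s['img'][150:260,170:280],None,fx=3.6,fy=3.6);b=cv2.resize(t['img'][110:220,195:305],None,fx=3.6,fy=3.6)
cv2.imwrite('pics/c3.png',np.hstack([a,b]))
piv=np.array([.5512,-.1932]);ex=np.array([.998,-.061]);ey=np.array([.061,.998])
for nm,A in(('top',pts(t)),('side',pts(s))):
  for n,off in(('R',0),('L',.14)):
    d=A[...,:2]-piv-off*ey; r=-(d@ex); y=d@ey
    m=(r>.034)&(r<.058)&(abs(y)<.010)&(A[...,2]>.10)&(A[...,2]<.2)
    if m.sum()>5:
      k=np.polyfit(r[m],A[...,2][m],1);print(nm,n,m.sum(),'slope angle',np.arctan(k[0]).round(3),'z at r=46',np.polyval(k,.046).round(4))
o=robot.get_obs();print(o['time'],o['tool_pos'],o['wrist_force'])
```

```text
top R 114 slope angle -0.4 z at r=46 0.1393
top L 111 slope angle 0.343 z at r=46 0.1779
side R 27 slope angle -0.363 z at r=46 0.1407
side L 35 slope angle 0.251 z at r=46 0.1789
5.65 [ 0.35340122 -0.18199371  0.26999766] [ 0.47953859  1.00550494 -0.25038066]
```

View pics/c3.png

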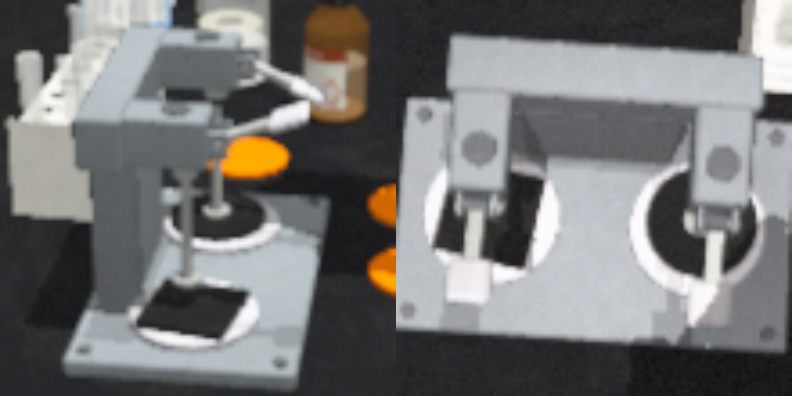

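The picture shows the right paddle tilted down at crop (710,300), its foot on the disc at (215,210), and the left paddle still up at (290,115). The disc is still centred as before.

Run:
```python
from h import *
piv=np.array([.5512,-.1932]);ex=np.array([.998,-.061]);ey=np.array([.061,.998])
for f in('top0','top3'):
  t=load(f);A=pts(t); d=A[...,:2]-piv-.14*ey; r=-(d@ex); y=d@ey
  m=(r>.034)&(r<.058)&(abs(y)<.010)&(A[...,2]>.10)&(A[...,2]<.2);k=np.polyfit(r[m],A[...,2][m],1);print(f,'left',np.arctan(k[0]),np.polyval(k,.046))
print(robot.close_job())
```

```text
top0 left 0.34034164813079715 0.17828278510755313
top3 left 0.34284647500807114 0.17793672857331172
the job is handed in; nothing more can be done
None
```

The foot is down on the round disc. I pushed the right station's lever (gauge y −70) to its stop with the shut fingers, backed the arm clear and handed the job in at about 5.7 s.

- **Right lever:** it sits at −0.40 rad in the top view, which is the fully-down value. The side view read −0.36 rad, but from only 27 points. On the stop the push reached 14 N with almost no further travel.
- **Left lever:** it hasn't moved. It measured 0.34 rad and about 178 mm high both before and after. The 0.34 is below the nominal 0.40, and the side view gave 0.25 from 35 points; I put both down to paddle-edge points in the fit.
- **Disc:** it looks unshifted in the pictures with the foot on it. I judged this by eye and did not measure it.

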